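Roll the plain shaft into the V-blocks and up to the stop

ROBOT

A 6-joint arm with a two-finger parallel gripper is mounted at the origin on the work surface. World frame = base frame: x ahead of the robot, y to its left, z up, the work surface at z = 0. Lengths are in m, angles in rad, forces in N, time in s.
With the tool pointing down it reaches from about 0.225 to 0.875 m from the base axis. Payload 3.4 kg.
Tool frame: the origin (TCP) lies at the very end of the fingers, on their centre line; the grasp point (between the pads) lies 19 mm behind it; z points along the fingers, y is the line along which they close (so a half turn about z gives the same grasp; the last joint's range is limited). The gripper opens to 85 mm and grips with 20 to 120 N. Pads are 22 mm wide; open, the fingers measure 114 mm over their backs; the gripper's body (76 mm by 85 mm) begins 54 mm behind the grasp point. The pads swing forward as they close: fully open they stand 13 mm farther back than shut.
Start: joints at [1.195, 0.276, 1.505, -0, 1.361, -0.121], TCP at [0.145, 0.556, 0.231] pointing down, gripper open.
Joint ranges: [-2.89, 2.89], [-0.75, 2.08], [0.22, 2.7], [-1.18, 4.32], [0.11, 2.71], [-2.7, 2.7]. Speed limits (rad/s): [2.57, 2.57, 3.14, 3.14, 3.14, 3.14].

INTERFACE

Orientations are given as a unit quaternion [w, x, y, z].
In Python, from rig import readout, vision, manip gives the robot as it stands.
- The arm moves only by the shell command python3 -m handwheel 'ROWS' [FORCE]. ROWS is JSON, a list of rows, each a list of 3 entries, a list of its own where there are three numbers: the shift along the tool's x, y, z in mm, then the turn, a rotation vector about the tool's x, y, z in units of 6 degrees (1.0 is 6 degrees), then the closure, from -1 (fully open) to 1 (shut), so that 0 is half open. A call has 1 to 20 rows; each row shifts and turns the commanded pose from where the row before left it, along the tool's axes as they then stand; what a row does not reach is not made up. A row lasts 1/8 s, in which the tool goes at most 62.5 mm and 10.7 degrees, less where a joint would pass 70% of its speed; a pose out of reach is approached as far as the arm can. A call is refused whole if a number of a shift passes 62.5 or a number of a turn 1, either way. A call with a gripper value outside its range is refused whole. The fingers move at their own pace and stop on an object; FORCE is the grip in N (left out, the last holds). Time passes only in rows, so rows that do not move let the fingers close. It gives the time, the measured TCP pose, the force, the opening and the grip force at its end, in the units of the state.
- readout.get_state(): the state, without advancing time (a new reading comes with each control period).
- vision.get_image(name): name is "scene" or "side" or "wrist"; returns the picture (480x640x3 uint8, blue, green, red); there is no depth.
- vision.camera_params(name): a dict with "intrinsics" (3x3 intrinsics, pixels), "rvec" (rotation vector, rad) and "tvec" (3), from world to camera coordinates, as OpenCV has them; the wrist camera has in their place "hand_eye" (4x4, takes a point from camera to tool coordinates, whose origin is the TCP and whose axes are the flange's). Camera axes: x right, y down, z forward; pixel columns grow to the right and rows downward; lengths in m; the calibration is good to about 2 mm. A picture is of the moment at which its call begins: read the wrist's pose just before it. camera_params takes no time and is no camera call.
- manip.sign_off(): hands the job in; it is judged then, once.
The state is a dict: "clock": time; "qpos": joint angles; "qd": joint speeds; "effort": joint torques, N m; "position": TCP position; "ee_rot": TCP orientation; "contact_force": force on the tool from outside, world axes, zero at the start; "moment": the same for the moment, N m; "width": finger opening in m; "gripper_force": force on a finger pad.
Only numpy, scipy, OpenCV 4.12 (cv2) and the standard library are available. Lean on these libraries where they do the work, as an engineer would, in place of code of your own. Each camera call takes 0.05 s, during which the arm holds its last target. There are 200 camera calls.

TASK

On the granite plate two steel shafts lie on the rails of the V-block rest, one on either side of the V-blocks. With your fingertips, gently roll the plain, thicker shaft along its rails by its side until it drops into both V-blocks, then push it endways along the Vs by its end face until its far end is up against the stop pin, and leave it lying there. Do not grip or lift it, and leave the stepped shaft, the two bearing cones, the setting disc, the ring gauge and the dial indicator stand where they are.

Things in the scene. Friction and masses are not known exactly. Their poses are not given: they have to be found in the camera images.
- rest: The V-block rest, fixed on the granite plate (top 100 mm above the bench), place and yaw varying. Origin: centre of the underside of its base plate, 145 (x) x 250 (y) x 12 mm. Its x axis runs along the Vs to the stop pin, away from the robot; y is the rolling direction, z up. Between the pairs of rails and between the V-blocks it is open down to the base plate for |x| under 32 mm
- seat (a point): Middle of the seated position: on the plain shaft's axis when it lies in both Vs, midway between the V-blocks, 60.2 mm above the rest's origin; axes as the rest's. The two V-blocks stand at x = -45 and +45 mm from it, each 25 mm thick (x), 50 mm wide (y), with a 90 degree V at y = 0, 26 mm wide at the top and 13 mm deep; their tops are 8.2 mm below this point
- rails_left (a point): Rail tops on the +y side: point midway between the two rails, 74 mm from the middle of the Vs, level with the rail tops and V-block tops (52 mm above the rest's origin). The rails stand 45 mm either side in x, are 14 mm thick and run in y from the V-block to 121 mm from the middle of the Vs, where a 6 mm pin stands 10 mm proud at 116 mm
- rails_right (a point): The same point on the equal pair of rails on the -y side
- stop (a point): Centre of the flat end of the stop pin (10 mm in diameter, pointing to the rest's -x, towards the robot), on the seated shaft's axis, 88 mm from the seat point along x. An upright plate 28 mm wide (y), 12 to 22 mm behind this point and up to 19 mm above it carries the pin
- bar: The plain shaft: ground steel bar, no steps, 30 mm in diameter, 160 mm long, 0.6 to 1 kg, oiled (friction about 0.3: 2 to 5 N push it endways in the Vs; rolls at under 1 N, soon stops). Origin mid-length on its axis, x along it to the stop end. Starts on either pair of rails, nearly parallel to the Vs, axis 66 to 90 mm from their middle, 67 mm above the rest's origin; it sinks 6.8 mm into the Vs
- bar_front (a point): Centre of the plain shaft's far end face, the end that goes to the stop; at the start 12 to 36 mm short of the stop pin, measured along the Vs
- bar_tail (a point): Centre of the plain shaft's near end face (towards the robot). Once home against the stop it lies 72 mm from the seat point on the robot's side, overhanging the near V-block by 14 mm
- stepped: The stepped shaft, to be left alone: 24 mm in diameter over 150 mm with a 15 mm journal 20 mm long at each end, lying on the rails on the other side of the V-blocks. Origin in its middle on its axis, x axis along it
- cone_a: Bearing cone (inner ring with rollers), about 68 mm in diameter, 23 mm high, lying on the granite; origin at the centre of its underside
- cone_b: A second, equal bearing cone
- disc: Grey cast setting disc, 74 mm in diameter, 22 mm high at its hub, on the granite; origin at the centre of its underside
- ring: Ring gauge, 60 mm in diameter, 20 mm high, on the granite; origin at the centre of its underside
- stand: Dial indicator stand, 2.2 kg, on the granite: base 60 x 50 x 55 mm, column to 215 mm, a cross arm 185 mm up that carries a 57 mm dial 83 mm out to its -x side, 260 mm high in all; origin at the centre of its underside

How it is judged:
On the way, in this order (a step that is already met when the one before it is completed fails the run):
1. the plain shaft rolls over on its rails (it turns about its own axis, more than a quarter turn) (angle between bar's own z axis and vertical above 1.8 rad).
2. the plain shaft lies in both V-blocks (z of bar in the frame of seat between -0.003 and 0.002 m and y of bar in the frame of seat between -0.0025 and 0.0025 m and angle between the x axis of bar and the x axis of seat, either way round below 0.03 rad), for 0.2 s.
At the end, for the whole second after the job is handed in: The plain shaft lies at rest in both Vs (its middle within 2.5 mm sideways and 2 mm in height of the seated axis, parallel within 0.03 rad) with its far end within 3 mm of the stop pin, and nothing touches it but the rest (all of step 2 and distance between bar_front and stop below 0.003 m and linear speed of bar below 0.01 m/s and angular speed of bar below 0.2 rad/s).
It fails at once if the plain shaft is lifted: either end more than 5 mm above its height on the rails (height (world z) of any of bar_front, bar_tail above 0.172 m).
It fails at once if the plain shaft is gripped or pressed hard: the fingers bear on it with over 35 N (contact force between the fingers and bar above 35 N).
It fails at once if the plain shaft is flung (faster than 0.6 m/s) or falls off the rest (linear speed of bar above 0.6 m/s or height (world z) of bar below 0.145 m).
It fails at once if the stepped shaft, a bearing cone, the setting disc or the ring gauge is moved by more than 10 mm (distance of any of stepped, cone_a, cone_b, disc, ring from where it was at the start of the episode above 0.01 m).
It fails at once if the dial indicator stand is pushed by more than 5 mm or tipped (distance of stand from where it was at the start of the episode above 0.005 m or angle between stand's own z axis and vertical above 0.1 rad).
It also fails if it takes over 42 s, if anything falls off the work surface, if the arm or the gripper's body presses on something with over 40 N, if the wrist force passes 120 N, or if a joint passes its speed limit or range.

## Working session

There is one attempt and no reset: what is moved stays moved. The work goes in short steps, Python scripts to look and compute and a shell command to move; the robot and the scene stay as the last step left them, time stands still between calls to the robot, and variables do not carry over. Pictures are saved under pics/ and viewed, at most 13 in all, crops included, and the job is handed in when it is done.

```bash
mkdir -p pics; ls; cat > h.py <<'E'
import numpy as np, cv2
from rig import readout, vision
from scipy.spatial.transform import Rotation as R
def cam(name, st=None):
    p=vision.camera_params(name); K=np.array(p["intrinsics"])
    if name=="wrist":
        st=st or readout.get_state(); q=st["ee_rot"]
        T=np.eye(4); T[:3,:3]=R.from_quat(q,scalar_first=True).as_matrix(); T[:3,3]=st["position"]
        T=T@np.array(p["hand_eye"]); return K,T[:3,:3],T[:3,3]
    Rw=cv2.Rodrigues(np.array(p["rvec"],float))[0]; t=np.array(p["tvec"]).ravel()
    return K,Rw.T,-Rw.T@t
def ray(c,uv):
    K,Rm,o=c; d=Rm@np.linalg.inv(K)@np.array([uv[0],uv[1],1.]); return o,d
def onz(c,uv,z):
    o,d=ray(c,uv); return o+d*(z-o[2])/d[2]
def proj(c,P):
    K,Rm,o=c; p=K@(Rm.T@(np.array(P)-o)); return p[:2]/p[2]
def tri(c1,u1,c2,u2):
    o1,d1=ray(c1,u1);o2,d2=ray(c2,u2)
    s=np.linalg.lstsq(np.c_[d1,-d2],o2-o1,rcond=None)[0]
    a=o1+s[0]*d1;b=o2+s[1]*d2; return (a+b)/2,np.linalg.norm(a-b)
E
python3 - <<'E'
from h import *
for n in("scene","side","wrist"):
    cv2.imwrite(f"pics/{n}0.png",vision.get_image(n)); K,Rm,o=cam(n); print(n,o.round(3),Rm[:,2].round(2))
print(readout.get_state())
E
```

```text
pics
scene [ 0.974 -0.31   0.614] [-0.59  0.54 -0.6 ]
side [0.277 0.607 0.675] [ 0.36 -0.69 -0.63]
wrist [0.062 0.578 0.374] [ 0.32 -0.08 -0.94]
{'clock': 0.15, 'qpos': array([ 1.19499839e+00,  2.76479332e-01,  1.50582790e+00, -1.73155720e-05,
        1.36068752e+00, -1.20990403e-01]), 'qd': array([-0.00067467, -0.00225203, -0.00385127, -0.00180878, -0.00038498,
       -0.0008519 ]), 'effort': array([ 9.36721990e-04, -4.17139792e+01, -2.46032810e+01, -2.73071382e-04,
        7.44955876e-03, -2.86652255e-05]), 'position': array([0.14479921, 0.55607616, 0.23062728]), 'ee_rot': array([-1.64144382e-04,  1.27057554e-01,  9.91895099e-01, -6.81611564e-04]), 'contact_force': array([-0.33363455, -0.46173487, -0.17332399]), 'moment': array([-0.03858852,  0.01109987, -0.00735523]), 'gripper_force': 0.0, 'width': 0.08550603419231963}
```

View pics/scene0.png

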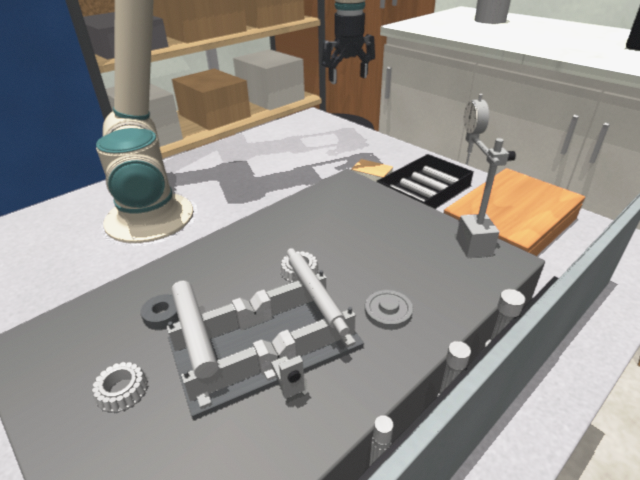

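View pics/side0.png

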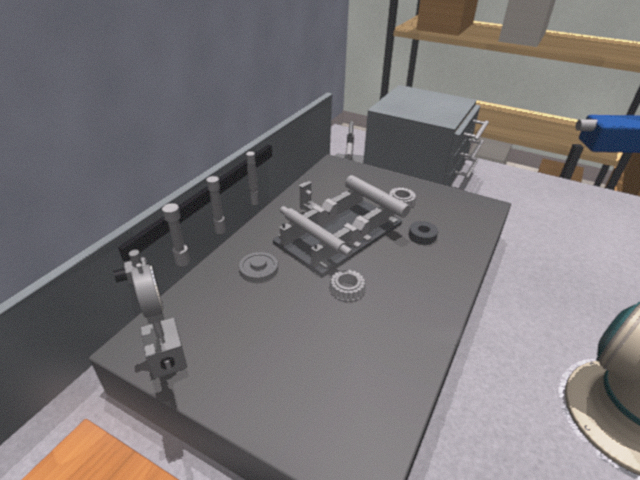

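The scene view shows the plain bar at the left, from (185,290) to (203,365), with its stop-end towards the camera. The stepped shaft is at the right, from (292,252) to (347,335), and the stop plate is at (290,375). In the side view the bar runs from (352,182) to (405,210). The stand is far off at +y.

```bash
python3 - <<'E'
from h import *
c=cam("scene");s=cam("side")
for n,u in dict(tail=(182,290),front=(204,362),st_t=(293,255),st_f=(345,332)).items(): print(n,onz(c,u,.167).round(3))
for n,u in dict(tail=(404,209),front=(351,183)).items(): print('side',n,onz(s,u,.167).round(3))
print(onz(c,(290,358),.18),onz(c,(480,235),.1),onz(c,(250,313),.152),onz(c,(275,352),.152))
for n,u in dict(coneb=(120,386),ring=(158,312),conea=(299,265),disc=(388,308)).items(): print(n,onz(c,u,.115).round(3))
a=cv2.imread("pics/scene0.png")[230:420,140:370];b=cv2.imread("pics/side0.png")[165:285,265:425]
cv2.imwrite("pics/crop1.png",cv2.resize(a,None,fx=3,fy=3,interpolation=cv2.INTER_CUBIC))
E
```

```text
tail [ 0.481 -0.137  0.167]
front [ 0.617 -0.182  0.167]
st_t [0.533 0.032 0.167]
st_f [ 0.704 -0.023  0.167]
side tail [ 0.482 -0.146  0.167]
side front [ 0.621 -0.184  0.167]
[ 0.6941303  -0.10809352  0.18      ] [0.67312992 0.38266988 0.1       ] [ 0.57579706 -0.08533762  0.152     ] [ 0.65514545 -0.1029564   0.152     ]
coneb [ 0.532 -0.268  0.115]
ring [ 0.442 -0.169  0.115]
conea [0.51  0.062 0.115]
disc [0.684 0.093 0.115]
```

View pics/crop1.png

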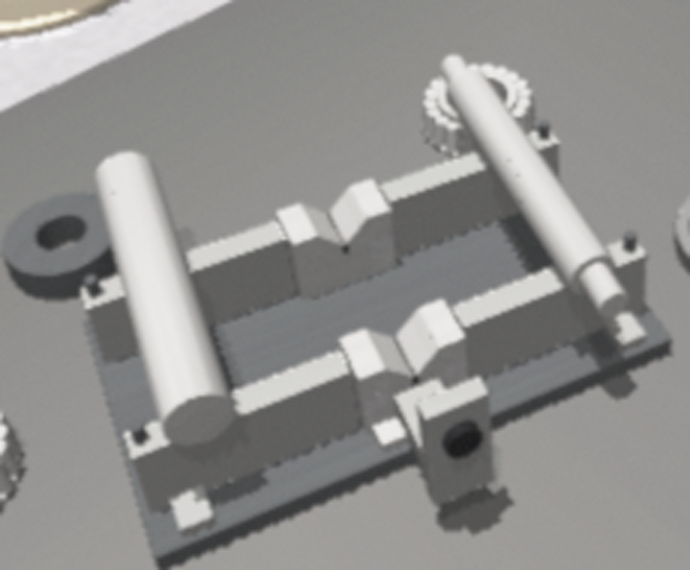

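```bash
python3 - <<'E'
from h import *
c=cam("scene");s=cam("side"); print("dial",tri(c,(476,117),s,(147,290)))
E
python3 -m handwheel '[[[-50.5,-2,-12],[0,0,0.86],0],[[-51.4,-2.3,-12],[0,0,0.86],0.3],[[-51.4,-2.3,-12],[0,0,0.86],0.3],[[-51.4,-2.3,-12],[0,0,0.86],0.3],[[-51.4,-2.3,-12],[0,0,0.86],0.3],[[-51.4,-2.3,-12],[0,0,0.86],0.3],[[-51.4,-2.3,-6],[0,0,0.86],0.3],[[-51.4,-2.3,0],[0,0,0.86],0.3]]'
```

```text
dial (array([0.61561595, 0.38273564, 0.32005989]), np.float64(0.0017490454918489694))
clock: 1.15
position: [0.4747, 0.3234, 0.3095]
ee_rot: [0.0, 0.47, 0.883, 0.0]
contact_force: [1.1, 0.5, 0.5]
width: 0.0297
gripper_force: 0.0
```

```bash

python3 -m handwheel '[[[-51.4,-2.3,0],[0,0,0.86],0.3],[[-51.4,-2.3,0],[0,0,0.86],0.3],[[-51.4,-2.3,0],[0,0,0.86],0.3],[[-51.4,-2.3,0],[0,0,0.86],0.3],[[-51.4,-2.3,0],[0,0,0.86],0.3],[[-51.4,-2.3,0],[0,0,0.86],0.3],[[-51.4,-2.3,0],[0,0,0.86],0.3],[[-51.4,-2.3,0],[0,0,0.86],0.3],[[0,16,0],[0,0,0.86],0.3],[[0,16,0],[0,0,0.82],0.3],[[0,0,0],[0,0,0],0.3]]'
python3 - <<'E'
from h import *
st=readout.get_state(); im=vision.get_image("wrist"); cv2.imwrite("pics/w1.png",im); np.save("w1.npy",np.r_[st["position"],st["ee_rot"]]); print(st["position"],st["ee_rot"])
E
```

```text
clock: 2.52
position: [0.5992, -0.073, 0.3084]
ee_rot: [-0.0, 0.805, 0.593, -0.0]
contact_force: [0.5, -0.4, -0.1]
width: 0.0298
gripper_force: 0.0
[ 0.59924171 -0.07302917  0.30838289] [-4.93469875e-04  8.04959537e-01  5.93329380e-01 -3.84279917e-04]
```

View pics/w1.png

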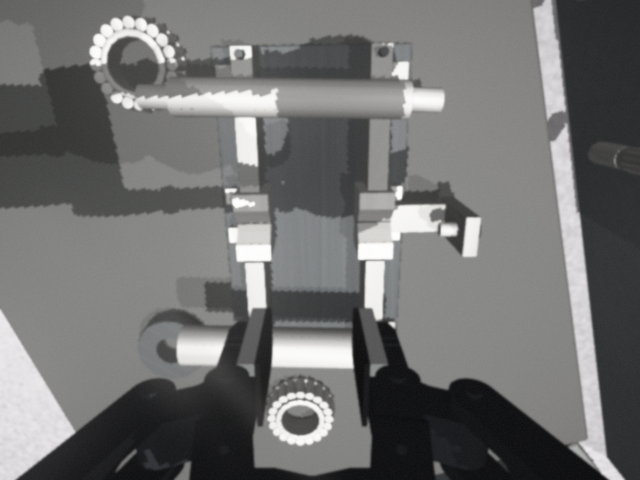

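The wrist view shows the Vs between rows 205 and 260, in the blocks at columns 253 and 377. The stop pin is at (450,229). The bar lies along row 347, with its tail at column 178, and the stepped shaft is at row 98.

```bash
python3 - <<'E'
from h import *
im=cv2.imread("pics/w1.png",0)
for c0 in(242,253,264,366,377,388): print(c0,[int(x) for x in im[186:268,c0-2:c0+3].mean(1)])
print("bar cols",[int(x) for x in im[343:352,165:195].mean(0)])
for c0 in(200,220,290,320,340): print(c0,[int(x) for x in im[318:374,c0-2:c0+3].mean(1)])
print("pin col",[int(x) for x in im[226:232,430:475].mean(0)])
crop=im[180:270,215:490]; cv2.imwrite("pics/c2.png",cv2.resize(crop,None,fx=2.9,fy=2.9,interpolation=cv2.INTER_CUBIC))
E
```

```text
242 [124, 131, 137, 139, 139, 132, 114, 101, 114, 142, 159, 167, 180, 217, 245, 252, 253, 253, 252, 244, 218, 182, 168, 166, 161, 150, 139, 132, 130, 130, 131, 132, 132, 132, 131, 131, 125, 128, 156, 188, 205, 208, 209, 209, 208, 209, 212, 211, 213, 211, 211, 212, 212, 211, 211, 211, 209, 207, 216, 236, 249, 252, 252, 252, 252, 252, 252, 252, 252, 252, 252, 252, 252, 250, 241, 202, 150, 131, 129, 130, 130, 129]
253 [133, 139, 143, 144, 143, 136, 117, 107, 124, 152, 167, 171, 170, 172, 175, 192, 223, 236, 237, 225, 199, 178, 172, 171, 165, 150, 136, 130, 129, 129, 130, 131, 131, 131, 132, 131, 127, 138, 173, 199, 207, 208, 208, 208, 209, 209, 212, 212, 211, 212, 211, 213, 212, 212, 211, 211, 207, 206, 219, 241, 250, 253, 253, 253, 253, 253, 253, 253, 253, 253, 253, 253, 252, 250, 236, 189, 184, 224, 238, 242, 242, 242]
264 [84, 83, 85, 86, 86, 86, 88, 99, 122, 149, 162, 167, 167, 166, 167, 167, 167, 168, 167, 168, 169, 168, 168, 167, 159, 146, 133, 129, 128, 129, 130, 131, 132, 132, 132, 129, 126, 141, 176, 199, 206, 208, 207, 208, 208, 210, 211, 211, 212, 212, 212, 213, 212, 213, 212
[... 2431 characters left out ...]
, 133, 143, 153, 164, 175, 185, 195, 203, 210, 215, 223, 231, 237, 242, 246, 247, 248, 249, 249, 250, 250, 250, 250, 249, 248, 247, 245, 244, 243, 241, 237, 228, 200, 165, 144, 138, 136, 136, 137]
340 [64, 69, 74, 84, 105, 119, 126, 128, 122, 106, 85, 75, 78, 86, 95, 104, 116, 127, 138, 147, 158, 169, 179, 189, 199, 207, 211, 218, 226, 233, 238, 243, 245, 247, 248, 248, 249, 250, 250, 250, 250, 250, 249, 247, 246, 244, 243, 240, 234, 219, 183, 151, 139, 137, 136, 137]
pin col [232, 230, 229, 227, 222, 215, 201, 163, 112, 94, 146, 214, 236, 241, 241, 242, 242, 241, 241, 241, 239, 236, 232, 228, 225, 221, 202, 160, 106, 68, 58, 56, 56, 70, 114, 181, 227, 239, 241, 241, 241, 240, 240, 239, 239]
```

View pics/c2.png

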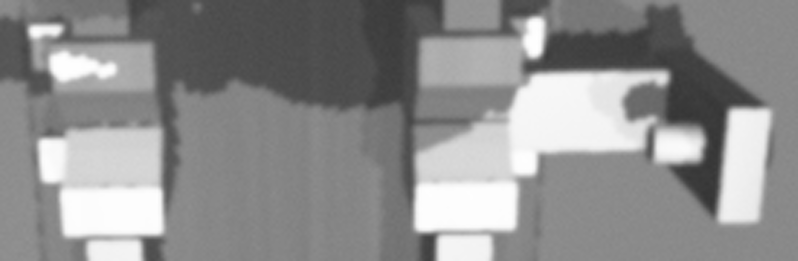

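```bash
python3 - <<'E'
from h import *
w=np.load("w1.npy"); c=cam("wrist",dict(position=w[:3],ee_rot=w[3:]))
V={}
for n,u in(("L",253.5),("R",376.5)):
    rows=dict(L=(194,211,222,243.5,260.5),R=(193,209.5,221,242,259.5))[n]
    P=[onz(c,(u,r),z) for r,z in zip(rows,(.152,.152,.139,.152,.152))]
    P=np.array(P); print(n,"block y-width",np.linalg.norm(P[0]-P[4]).round(4),"V",np.linalg.norm(P[1]-P[3]).round(4)); print(P.round(4))
    V[n]=((P[0]+P[4])/2+(P[1]+P[3])/2)/2; print(V[n].round(4))
d=V["R"]-V["L"]; print("sep",np.linalg.norm(d)); yaw=np.arctan2(d[1],d[0]); print("yaw",np.degrees(yaw))
seat=(V["L"]+V["R"])/2; seat[2]=.1602
Rz=R.from_euler("z",yaw).as_matrix()
def loc(p): return (Rz.T@(p-seat)).round(4)
print("seat",seat.round(4),"pin",loc(onz(c,(440.3,229),.160)))
ax=[]
for u,a,b in((200,325.5,365),(290,328.5,367.2),(320,328.8,368),(340,329.2,368.3)):
    o,d1=ray(c,(u,a));_,d2=ray(c,(u,b)); d1/=np.linalg.norm(d1);d2/=np.linalg.norm(d2)
    h=np.arccos(d1@d2)/2; m=d1+d2; m/=np.linalg.norm(m); p=o+m*(.167-o[2])/m[2]; print("bar",u,loc(p),"D exp",(.015/np.sin(h)).round(3),np.linalg.norm(p-o).round(3))
print("tail",loc(onz(c,(176.7,347),.175)),loc(onz(c,(176.7,347),.167)))
S=cam("scene")
for x in(-.036,-.072): print(x, proj(S,seat+Rz@[x,0,0]))
np.savez("rest.npz",seat=seat,yaw=yaw)
print("tool yangle",np.degrees(np.arctan2(*c[1][:2,0][::-1])))
E
```

```text
L block y-width 0.0505 V 0.0247
[[ 0.5629 -0.046   0.152 ]
 [ 0.5587 -0.0577  0.152 ]
 [ 0.553  -0.0686  0.139 ]
 [ 0.5504 -0.0809  0.152 ]
 [ 0.5459 -0.0936  0.152 ]]
[ 0.5545 -0.0695  0.152 ]
R block y-width 0.0505 V 0.0246
[[ 0.646  -0.0709  0.152 ]
 [ 0.643  -0.0825  0.152 ]
 [ 0.6417 -0.0951  0.139 ]
 [ 0.6369 -0.1064  0.152 ]
 [ 0.6335 -0.1198  0.152 ]]
[ 0.6398 -0.0949  0.152 ]
sep 0.08907241727259758
yaw -16.540975782850243
seat [ 0.5972 -0.0822  0.1602] pin [ 0.0884  0.0002 -0.0002]
bar 200 [-0.0881 -0.0881  0.0068] D exp 0.359 0.349
bar 290 [-0.0199 -0.0911  0.0068] D exp 0.357 0.34
bar 320 [ 0.003  -0.0918  0.0068] D exp 0.352 0.34
bar 340 [ 0.0182 -0.0922  0.0068] D exp 0.354 0.34
tail [-0.103  -0.0844  0.0148] [-0.106  -0.0896  0.0068]
-0.036 [251.52556439 299.55288072]
-0.072 [243.48928146 284.56885033]
tool yangle -17.174894892534283
```

```bash

python3 -m handwheel '[[[-46.5,-5,0],[0,0,-0.1],0.3],[[-46.5,0,0],[0,0,0],0.3],[[-46.5,0,0],[0,0,0],0.3],[[0,0,45],[0,0,0],0.3],[[0,0,45],[0,0,0],0.3],[[0,0,40],[0,0,0],0.3],[[0,0,15],[0,0,0],0.3],[[0,0,10],[0,0,0],0.3],[[0,0,0],[0,0,0],0.3]]'
cat > loc.py <<'E'
from h import *
r=np.load("rest.npz"); seat=r["seat"];Rz=R.from_euler("z",r["yaw"]).as_matrix()
loc=lambda p:(Rz.T@(np.asarray(p)-seat)).round(4)
if __name__=="__main__":
    st=readout.get_state(); print(st["clock"],"local",loc(st["position"]),"z",st["position"][2].round(4),"F local",(Rz.T@st["contact_force"]).round(2))
E
python3 loc.py
python3 - <<'E'
from h import *
a=vision.get_image("scene")[230:420,140:370]
cv2.imwrite("pics/s2.png",cv2.resize(a,None,fx=3,fy=3))
E
```

```text
clock: 3.7
position: [0.5541, -0.2046, 0.1549]
ee_rot: [0.0, 0.802, 0.598, 0.0]
contact_force: [0.8, 0.2, -0.1]
width: 0.0297
gripper_force: 0.0
3.7 local [-0.0065 -0.1296 -0.0053] z 0.1549 F local [ 0.66  0.4  -0.1 ]
```

View pics/s2.png

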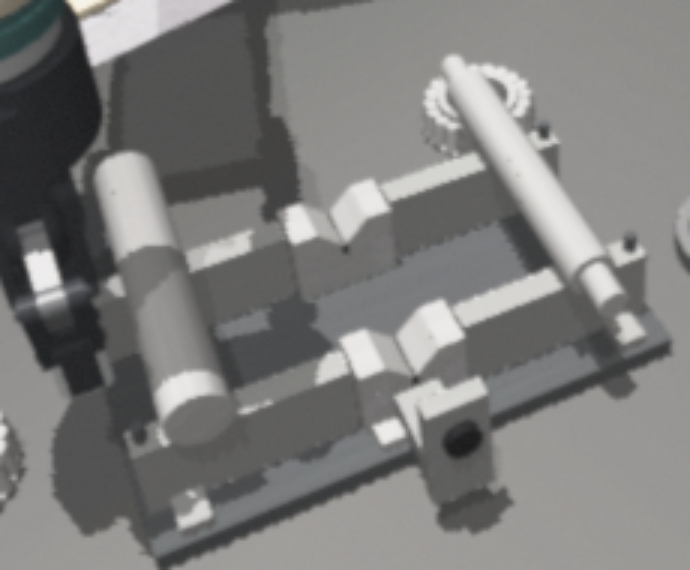

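The fingers stand just outside the bar at its left (crop ~(80,330)), clear of the rail pins. Next I start pushing.

```bash

python3 -m handwheel '[[[6,0,1],[0,0,0],0.3],[[4,0,0],[0,0,0],0.3],[[3,0,0],[0,0,0],0.3],[[3,0,0],[0,0,0],0.3],[[4,0,0],[0,0,0],0.3],[[5,0,0],[0,0,0],0.3],[[5,0,0],[0,0,0],0.3]]'; python3 loc.py
python3 - <<'E'
from h import *
a=vision.get_image("scene")[230:420,140:370]
cv2.imwrite("pics/s3.png",cv2.resize(a,None,fx=3,fy=3))
E
```

```text
clock: 4.62
position: [0.5623, -0.1754, 0.1532]
ee_rot: [-0.0, 0.802, 0.597, 0.0]
contact_force: [-0.4, -0.9, 0.7]
width: 0.0294
gripper_force: 0.3
4.625 local [-0.0068 -0.0993 -0.007 ] z 0.1532 F local [-0.09 -0.98  0.73]
```

View pics/s3.png

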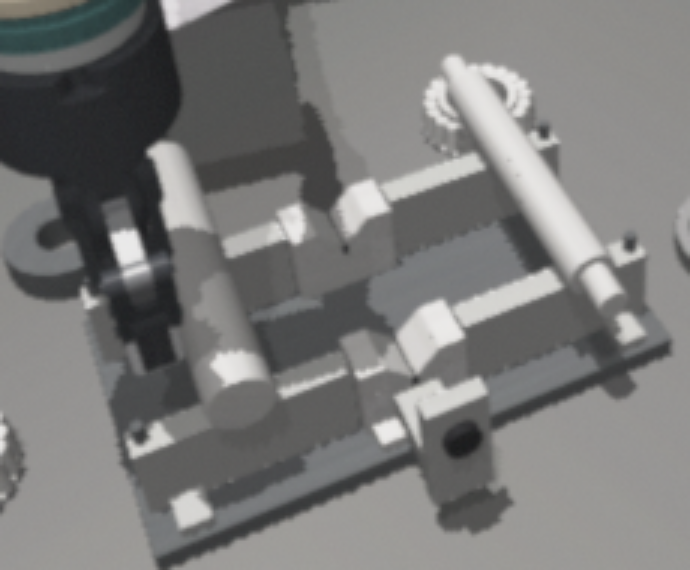

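The bar has rolled: its front end centre moved from crop (197,415) to (242,400), still parallel. The force is about 1 N, so I continue.

```bash

python3 -m handwheel '[[[5,0,0],[0,0,0],0.3],[[5,0,0],[0,0,0],0.3],[[5,0,0],[0,0,0],0.3],[[5,0,0],[0,0,0],0.3],[[5,0,0],[0,0,0],0.3],[[5,0,0],[0,0,0],0.3],[[5,0,0],[0,0,0],0.3],[[5,0,0],[0,0,0],0.3],[[5,0,0],[0,0,0],0.3],[[4,0,0],[0,0,0],0.3],[[4,0,0],[0,0,0],0.3],[[4,0,0],[0,0,0],0.3],[[3,0,0],[0,0,0],0.3],[[0,0,0],[0,0,0],0.3]]'; python3 loc.py
python3 - <<'E'
from h import *
a=vision.get_image("scene")[230:420,140:370]
cv2.imwrite("pics/s4.png",cv2.resize(a,None,fx=3,fy=3))
E
```

```text
clock: 6.42
position: [0.5795, -0.118, 0.1532]
ee_rot: [-0.0, 0.802, 0.597, 0.0]
contact_force: [0.1, -0.8, 0.1]
width: 0.0301
gripper_force: 0.0
6.425 local [-0.0068 -0.0394 -0.007 ] z 0.1532 F local [ 0.3  -0.76  0.1 ]
```

View pics/s4.png

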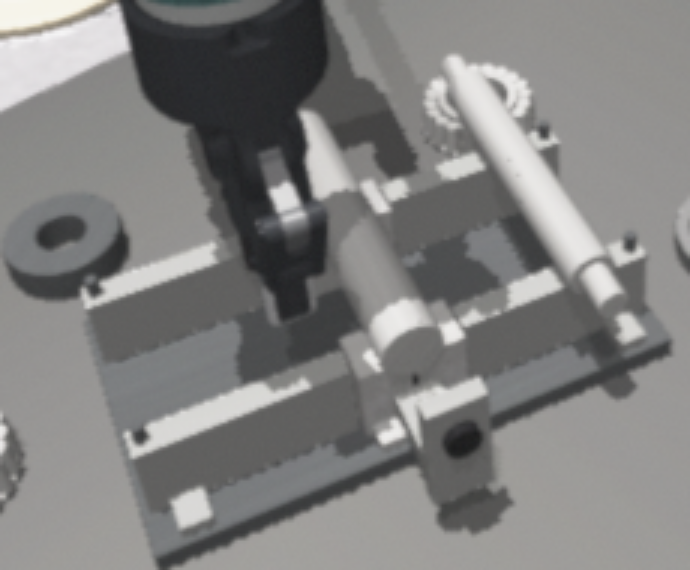

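The bar has dropped into the Vs: its front face centre is at crop (410,352), in line with the stop pin. I retreat, rise, turn a quarter and shut the fingers behind the tail.

```bash

python3 -m handwheel '[[[-20,0,0],[0,0,0],0.3],[[0,0,-50],[0,0,0],0.3],[[0,0,-50],[0,0,-1],1],[[0,0,0],[0,0,-1],1],[[0,0,0],[0,0,-1],1],[[0,0,0],[0,0,-1],1],[[0,0,0],[0,0,-1],1],[[0,0,0],[0,0,-1],1],[[0,0,0],[0,0,-1],1],[[0,0,0],[0,0,-1],1],[[0,0,0],[0,0,-1],1],[[0,0,0],[0,0,-1],1],[[0,0,0],[0,0,-1],1],[[0,0,0],[0,0,-1],1],[[0,0,0],[0,0,-1],1],[[0,0,0],[0,0,-1],1],[[0,0,0],[0,0,-1],1]]'
python3 -m handwheel '[[[44,20,0],[0,0,0],1],[[44,20,0],[0,0,0],1],[[45,19,0],[0,0,0],1],[[0,0,0],[0,0,0],1]]'; python3 loc.py
python3 - <<'E'
from loc import *
print("front old", loc(onz(cam("scene"),(140+410/3,230+352/3),.160)))
st=readout.get_state(); im=vision.get_image("wrist"); cv2.imwrite("pics/w5.png",im); np.save("w5.npy",np.r_[st["position"],st["ee_rot"]])
E
```

```text
clock: 8.6
position: [0.5732, -0.1391, 0.2532]
ee_rot: [-0.0, 0.144, 0.99, -0.0]
contact_force: [-0.7, 0.1, -0.3]
width: 0.0
gripper_force: 0.0
clock: 9.1
position: [0.46, -0.0422, 0.2536]
ee_rot: [-0.001, 0.144, 0.99, -0.0]
contact_force: [-0.7, -0.5, 0.6]
width: 0.0001
gripper_force: 0.0
9.1 local [-0.1428 -0.0007  0.0934] z 0.2536 F local [-0.5 -0.7  0.6]
front old [ 0.0618 -0.0005 -0.0002]
```

View pics/w5.png

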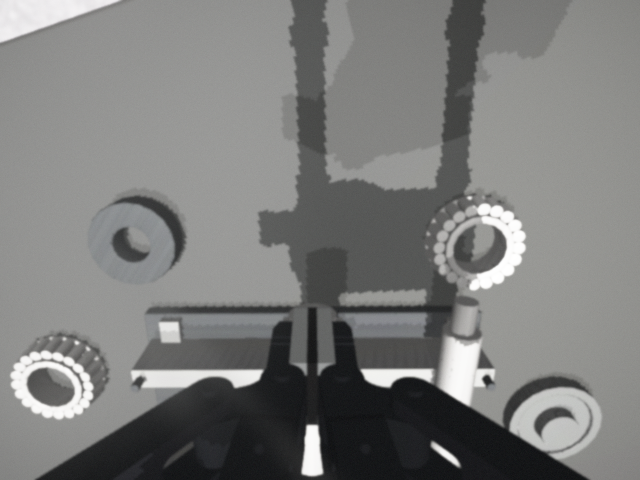

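The wrist view shows the shut fingers above and behind the tail. The rest's near edge is at row ~375 and the bar glints in the slit at (313,450). I lower and advance to contact.

```bash

python3 -m handwheel '[[[0,1,45],[0,0,0],1],[[0,0,40],[0,0,0],1],[[0,0,18],[0,0,0],1],[[-8,0,0],[0,0,0],1],[[-8,0,0],[0,0,0],1],[[-6,0,0],[0,0,0],1],[[-5,0,0],[0,0,0],1],[[-4,0,0],[0,0,0],1],[[-3,0,0],[0,0,0],1],[[-3,0,0],[0,0,0],1],[[-3,0,0],[0,0,0],1]]'; python3 loc.py
python3 - <<'E'
from h import *
a=vision.get_image("scene"); cv2.imwrite("pics/s6.png",cv2.resize(a[230:420,140:370],None,fx=3,fy=3))
E
```

```text
clock: 10.52
position: [0.4993, -0.0525, 0.15]
ee_rot: [-0.003, 0.145, 0.989, 0.0]
contact_force: [-5.0, 2.3, 3.2]
width: -0.0
gripper_force: 2.6
10.525 local [-0.1022  0.0006 -0.0102] z 0.15 F local [-5.42  0.74  3.18]
```

View pics/s6.png

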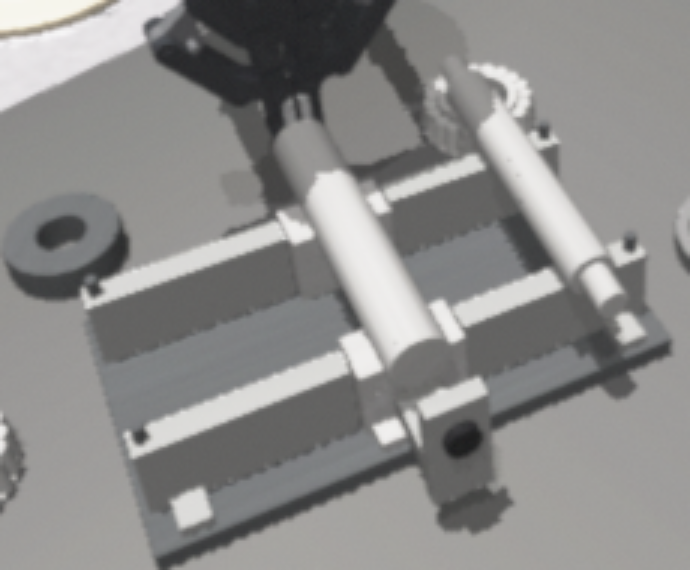

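The fingers are on the tail face and the bar is sliding at 5 N, with its front now near crop (418,365). I keep pushing until the force rises at the stop.

```bash

python3 -m handwheel '[[[-3,0,0],[0,0,0],1],[[-3,0,0],[0,0,0],1],[[-3,0,0],[0,0,0],1],[[-3,0,0],[0,0,0],1],[[-2,0,0],[0,0,0],1]]'; python3 loc.py
python3 -m handwheel '[[[-1,0,0],[0,0,0],1],[[-1,0,0],[0,0,0],1]]'|grep contact; python3 loc.py
```

```text
clock: 11.2
position: [0.5155, -0.0573, 0.1501]
ee_rot: [-0.0, 0.145, 0.989, 0.0]
contact_force: [-3.2, 3.2, -0.5]
width: -0.0006
gripper_force: 1.7
11.2 local [-0.0854  0.0006 -0.0101] z 0.1501 F local [-4.02  2.17 -0.54]
contact_force: [-3.0, 2.3, -1.2]
11.45 local [-0.0836  0.0005 -0.0101] z 0.1501 F local [-3.55  1.36 -1.23]
```

```bash

for i in 1; do python3 -m handwheel '[[[-1,0,0],[0,0,0],1]]'|grep contact; python3 loc.py
python3 -m handwheel '[[[-1,0,0],[0,0,0],1]]'|grep contact; python3 loc.py; done
```

```text
contact_force: [-3.1, 1.2, -1.6]
11.575 local [-0.0826  0.0004 -0.01  ] z 0.1502 F local [-3.34  0.24 -1.63]
contact_force: [-6.4, 2.8, 0.6]
11.7 local [-0.0825  0.0005 -0.01  ] z 0.1502 F local [-6.9   0.84  0.62]
```

```bash

python3 -m handwheel '[[[-0.7,0,0],[0,0,0],1]]'|grep contact; python3 loc.py
python3 -m handwheel '[[[-0.5,0,0],[0,0,0],1]]'|grep contact; python3 loc.py
```

```text
contact_force: [-6.5, 2.9, 1.9]
11.825 local [-0.0825  0.0005 -0.01  ] z 0.1502 F local [-7.02  0.93  1.86]
contact_force: [-7.6, 3.8, 2.3]
11.95 local [-0.0825  0.0005 -0.0101] z 0.1501 F local [-8.35  1.43  2.25]
```

The tool is blocked at x = -82.5 mm, where the stop is expected, and the force is rising. I back off and check.

```bash

python3 -m handwheel '[[[2,0,0],[0,0,0],1],[[10,0,0],[0,0,0],1],[[25,0,0],[0,0,0],1],[[0,0,-40],[0,0,0],1],[[0,0,-40],[0,0,0],1],[[0,0,0],[0,0,0],1],[[0,0,0],[0,0,0],1]]'|grep pos
python3 - <<'E'
from loc import *
a=vision.get_image("scene"); cv2.imwrite("pics/s7.png",cv2.resize(a[230:420,140:370],None,fx=3,fy=3))
for x in(-.072,.088): print((proj(cam("scene"),seat+Rz@[x,0,0])-[140,230])*3)
E
```

```text
position: [0.4849, -0.0486, 0.2303]
[310.46784439 163.706551  ]
[434.82202911 395.57082213]
```

View pics/s7.png

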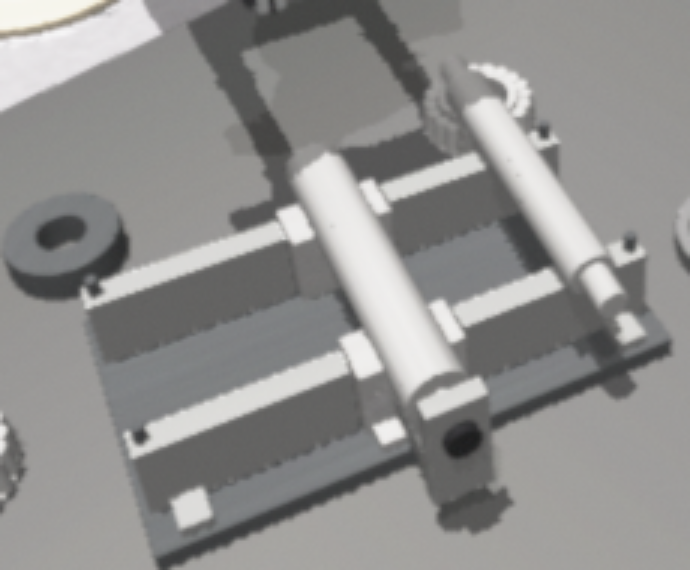

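The bar lies in both Vs. Its tail is near crop (312,165), where the projection puts the home position, and its front is at the stop pin behind the plate. Nothing else has moved.

```bash
python3 -c "
from rig import manip; print(manip.sign_off())"
```

```text
the job is handed in; nothing more can be done
None
```

The plain shaft was rolled into both V-blocks and pushed up against the stop pin, nothing else appeared disturbed, and I've handed the job in; sign-off gave no verdict.

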